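Load the grinding jar into its socket of the sample mill

ROBOT

A 6-joint arm with a two-finger parallel gripper is mounted at the origin on the work surface. World frame = base frame: x ahead of the robot, y to its left, z up, the work surface at z = 0. Lengths are in mm, angles in rad, forces in N, time in s.
With the tool pointing down it reaches from about 300 to 875 mm from the base axis. Payload 6.4 kg.
Tool frame: the origin (TCP) lies at the very end of the fingers, on their centre line; the grasp point (between the pads) lies 19 mm behind it; z points along the fingers, y is the direction in which the jaws open and shut (so a half turn about z gives the same grasp; the last joint's range is limited). The gripper opens to 85 mm and grips with 20 to 120 N. Pads are 22 mm wide; open, the fingers measure 114 mm over their backs; the gripper's body (76 mm by 85 mm) begins 54 mm behind the grasp point. The pads swing forward as they close: fully open they stand 13 mm farther back than shut.
Start: joints at [-1.36, 0.181, 1.607, -0, 1.354, -0.206], TCP at [232.798, -525.781, 193.288] pointing down, gripper open.
Joint ranges: [-2.99, 2.99], [-0.89, 2.07], [0.3, 2.58], [-1.14, 4.28], [0, 2.63], [-3.12, 3.12]. Speed limits (rad/s): [2.57, 2.57, 3.01, 3.14, 3.14, 3.14].

INTERFACE

Orientations are given as a rotation vector (axis times angle).
In Python, from cell import move_ptp, servo_line, move_j, ungrasp, close, dwell, solve_ik, camera, IKError, hand_in, find_in, read_clock, read_joint_positions, read_qd, read_joint_torque, read_tcp_pos, read_ee_rot, read_contact_force, read_moment, read_finger_gap gives the robot as it stands. Calls block until the motion is done:
- move_ptp(position, orientation): joint-space move of the TCP to a pose.
- servo_line(position, speed=150, attitude=None, f_stop=None): straight line of the TCP; attitude=None keeps the orientation; speed is the mean speed in mm/s. With f_stop (N) it stops when the force on the tool has changed by that much, and returns True; else False.
- move_j(angles): joint-space move.
- ungrasp() and close(): open the fingers fully, or close them until they stop; the grip force is fixed at half the most.
- dwell(seconds).
- solve_ik(position, orientation): joint angles nearest the present ones, or None.
- camera(name): name is "side" or "top" or "wrist"; returns a dict with "image" (400x640x3 uint8, red, green, blue), "range_z" (400x640 float32, mm along the optical axis (not along the pixel's ray), 0 where there is no reading), "fx", "fy", "cx", "cy" (pixels), "distortion" ([k1, k2, p1, p2, k3] as OpenCV has them; the pictures are not rectified), "R" (3x3) and "t" (3): a world point X has camera coordinates R X + t; the wrist camera has in their place "mount" (4x4, takes a point from camera to tool coordinates, whose origin is the TCP and whose axes are the flange's). Camera axes: x right, y down, z forward; pixel columns grow to the right and rows downward; lengths in mm; the calibration is good to about 2 mm. A picture is of the moment at which its call begins: read the wrist's pose just before it.
A pose or a line that the arm cannot do raises IKError and nothing moves.
- hand_in(): hands the job in, once; it reports no verdict.
Trained networks look in a picture, given as the dict that the camera call returned (one of the last four; its "shot" number tells which), for a name from the list of things; names that differ only in an ending like _2 or _b are one class to them, and where a whole thing is asked for, a point or a joint stands for the part that bears it (a point fixed in the world has none). Each returns a list of dicts, best first, with "p" (0 to 1); they miss things now and then, are a little off and sometimes report something else, mostly with a low value. They report only what shows in the picture. A call takes as long as a camera call. They do not tell look-alikes from the thing itself.
- find_in(picture, thing): "centre" ([x, y, z] in mm, in world coordinates, good to about 4 mm: the middle of the surface that is visible of it).
Readings, each from a call of its own:
- read_clock(): time.
- read_joint_positions(): joint angles.
- read_qd(): joint speeds.
- read_joint_torque(): joint torques, N m.
- read_tcp_pos(): TCP position.
- read_ee_rot(): TCP orientation.
- read_contact_force(): force on the tool from outside, world axes, zero at the start.
- read_moment(): the same for the moment, N m.
- read_finger_gap(): finger opening in mm.
Only numpy, scipy, OpenCV 4.12 (cv2) and the standard library are available. Lean on these libraries where they do the work, as an engineer would, in place of code of your own. Each camera call takes 0.05 s, during which the arm holds its last target.

TASK

Pick up the steel grinding jar that stands on the white tile and lower it gently, upright, into the one socket of the sample mill's graded row that matches its diameter. Feeling with light pressure only, turn it until its grooved foot drops over the drive blade and it sits fully home, then let go. Leave the other two jars and everything else on the bench where they are.

Things in the scene. Friction and masses are not known exactly. Their poses are not given: they have to be found in the camera images.
- mill: Sample mill, fixed: housing 112 x 236 mm, 30 mm high, under an aluminium block 78 x 222 mm with flat top 76 mm above the bench. Origin: centre of underside, z up. Four round sockets 54 mm apart along its y, smallest at -y. Each has an upright drive blade across its floor, stopped at any unmeasured angle, stiff (0.25 N m), so light turning does not carry it along. Over 40 N from a jar damages it.
- socket24 (a point): Centre of the mouth of the 24 mm socket, at the block's top face, 76 mm above the bench. Bore 25.5 mm wide for a 24 mm jar, 46 mm deep, mouth chamfered 1.5 mm; flat floor 30 mm above the bench, across whose middle stands a steel blade 4.5 mm thick, 8 mm high, 20 mm long.
- socket28 (a point): Centre of the mouth of the 28 mm socket, at the block's top face, 76 mm above the bench. Bore 29.5 mm wide for a 28 mm jar, 46 mm deep, mouth chamfered 1.5 mm; flat floor 30 mm above the bench, across whose middle stands a steel blade 4.5 mm thick, 8 mm high, 24 mm long.
- socket32 (a point): Centre of the mouth of the 32 mm socket, at the block's top face, 76 mm above the bench. Bore 33.5 mm wide for a 32 mm jar, 46 mm deep, mouth chamfered 1.5 mm; flat floor 30 mm above the bench, across whose middle stands a steel blade 4.5 mm thick, 8 mm high, 28 mm long.
- socket36 (a point): Centre of the mouth of the 36 mm socket, at the block's top face, 76 mm above the bench. Bore 37.5 mm wide for a 36 mm jar, 46 mm deep, mouth chamfered 1.5 mm; flat floor 30 mm above the bench, across whose middle stands a steel blade 4.5 mm thick, 8 mm high, 32 mm long. No jar on the bench has this size.
- jar24: Upright steel jar 83 mm high, about 0.15 kg. Origin: centre of underside, z up. Four feet 9 mm high with crossed grooves 6 mm wide along its x and y (drops over a blade within about 0.08 rad of either); barrel 24 mm wide from 9 to 49 mm, chamfered below; round grip cap 30 mm wide from 49 to 83 mm. In its socket the underside is 38 mm above the bench on top of the blade, 30 mm when home.
- jar28: Upright steel jar 83 mm high, about 0.15 kg. Origin: centre of underside, z up. Four feet 9 mm high with crossed grooves 6.3 mm wide along its x and y (drops over a blade within about 0.08 rad of either); barrel 28 mm wide from 9 to 49 mm, chamfered below; round grip cap 34 mm wide from 49 to 83 mm. In its socket the underside is 38 mm above the bench on top of the blade, 30 mm when home.
- jar32: Upright steel jar 83 mm high, about 0.15 kg. Origin: centre of underside, z up. Four feet 9 mm high with crossed grooves 6.6 mm wide along its x and y (drops over a blade within about 0.08 rad of either); barrel 32 mm wide from 9 to 49 mm, chamfered below; round grip cap 38 mm wide from 49 to 83 mm. In its socket the underside is 38 mm above the bench on top of the blade, 30 mm when home.
- tile: Thin white square tile, 90 x 90 mm, 1 mm, fixed flat on the bench; origin at its centre. The jar to load stands within 15 mm of its centre, its underside at bench height.
- dropper: Amber dropper bottle, 34 mm wide, 75 mm high, standing loose. Origin: centre of its underside. Leave alone.
- beaker: Glass beaker, 70 mm wide, 90 mm high, standing loose. Origin: centre of its underside. Leave alone.
- dishes: Stack of two round dishes, 90 mm wide, 30 mm high, loose. Origin: centre of its underside. Leave alone.
- forceps: Steel forceps lying flat along their x, 126 mm long, 7 mm high, loose. Origin: middle, at the bench. Leave alone.
Not all that is in view belongs to the job. What is shaped like the jar24 but green or red is not meant. What is shaped like the jar28 but pink is not meant.

How it is judged:
By the outcome, as a careful person would: the job done as asked, in the order asked, and still so for the second after the job is handed in, with the robot touching nothing.
It also fails if it takes over 64 s, if anything falls off the work surface, if the arm or the gripper's body presses on something with over 40 N, if the wrist force passes 120 N, or if a joint passes its speed limit or range.

## Working session

There is one attempt and no reset: what is moved stays moved. The work goes in short steps, each a Python script; the robot and the scene stay as the last script left them, time stands still between calls to the robot, and variables do not carry over. Pictures are saved under pics/ and viewed, and the job is handed in when it is done.

```bash
mkdir -p pics; ls
python3 - <<'E'
from cell import *
import cv2
for n in ("top","side"):
    c=camera(n); cv2.imwrite(f"pics/{n}1.png",cv2.cvtColor(c["image"],cv2.COLOR_RGB2BGR))
    print(n,c["fx"],c["distortion"],c["t"])
    for th in ("jar24","jar28","jar32","tile","mill","dropper","beaker","dishes"):
        print(th,[(round(d["p"],2),[round(float(v)) for v in d["centre"]]) for d in find_in(c,th)][:6])
print(read_clock(),read_ee_rot())
E
```

```text
pics
top 423.35580180328776 [-0.0147345  0.         0.         0.         0.       ] [  4.50624523 551.65371325 950.2913946 ]
jar24 [(0.59, [547, 343, 81]), (0.49, [477, 281, 84]), (0.48, [485, 346, 80]), (0.45, [461, 111, 83]), (0.44, [478, 2, 80])]
jar28 [(0.59, [547, 343, 81]), (0.49, [477, 281, 84]), (0.48, [485, 346, 80]), (0.45, [461, 111, 83]), (0.44, [478, 2, 80])]
jar32 [(0.59, [547, 343, 81]), (0.49, [477, 281, 84]), (0.48, [485, 346, 80]), (0.45, [461, 111, 83]), (0.44, [478, 2, 80])]
tile [(0.89, [460, 118, -2]), (0.53, [616, 88, 83]), (0.49, [461, 110, 80])]
mill [(0.67, [589, -267, 78])]
dropper [(0.72, [587, -267, 76]), (0.64, [390, 0, 52])]
beaker [(0.57, [668, 290, 48])]
dishes [(0.87, [364, 265, 34])]
side 506.41155891704176 [-0.05809192  0.          0.          0.          0.        ] [ 508.77422435  187.88851481 1253.14480398]
jar24 [(0.75, [460, 125, 72]), (0.55, [475, 12, 69]), (0.53, [617, 99, 73]), (0.53, [546, 355, 79]), (0.52, [478, 296, 73]), (0.52, [480, 364, 78])]
jar28 [(0.75, [460, 125, 72]), (0.55, [475, 12, 69]), (0.53, [617, 99, 73]), (0.53, [546, 355, 79]), (0.52, [478, 296, 73]), (0.52, [480, 364, 78])]
jar32 [(0.75, [460, 125, 72]), (0.55, [475, 12, 69]), (0.53, [617, 99, 73]), (0.53, [546, 355, 79]), (0.52, [478, 296, 73]), (0.52, [480, 364, 78])]
tile [(0.72, [454, 128, -1])]
mill [(0.81, [585, -239, 67])]
dropper [(0.71, [388, 8, 46])]
beaker [(0.55, [665, 272, 57])]
dishes [(0.75, [363, 272, 31])]
0.9 [3.07359888e+00 6.49901006e-01 5.28360748e-06]
```

View pics/top1.png

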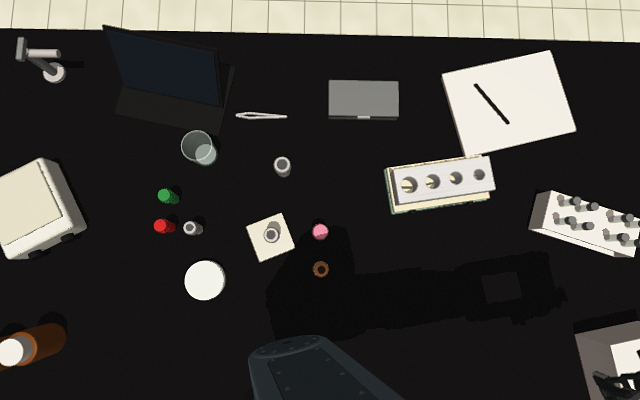

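View pics/side1.png

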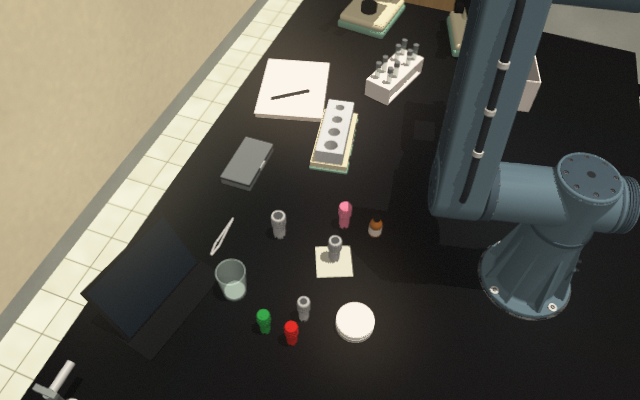

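```bash
cat > h.py <<'E'
from cell import *
import cv2, numpy as np
from scipy.spatial.transform import Rotation as R
def down(yaw): # tool x axis at world angle yaw, z down
    return (R.from_euler('z',yaw)*R.from_euler('x',np.pi)).as_rotvec()
def yawof(): 
    m=R.from_rotvec(read_ee_rot()).as_matrix(); return float(np.arctan2(m[1,0],m[0,0]))
def campose(c):
    T=np.eye(4); 
    return T
def shot(name,f):
    p=np.array(read_tcp_pos()); r=R.from_rotvec(read_ee_rot()).as_matrix()
    c=camera(name); 
    if name=="wrist":
        M=np.array(c["mount"]); c["Rwc"]=r@M[:3,:3]; c["pos"]=r@M[:3,3]+p
    else:
        c["Rwc"]=np.array(c["R"]).T; c["pos"]=-c["Rwc"]@np.array(c["t"])
    cv2.imwrite("pics/"+f,cv2.cvtColor(c["image"],cv2.COLOR_RGB2BGR)); return c
def K(c): return np.array([[c["fx"],0,c["cx"]],[0,c["fy"],c["cy"]],[0,0,1.]])
def atz(c,uv,z):
    n=cv2.undistortPoints(np.array(uv,float).reshape(-1,1,2),K(c),np.array(c["distortion"],float)).reshape(-1,2)
    d=np.c_[n,np.ones(len(n))]@c["Rwc"].T
    return c["pos"]+d*((z-c["pos"][2])/d[:,2:3])
def proj(c,X):
    Rc=c["Rwc"].T; X=np.atleast_2d(np.array(X,float))
    return cv2.projectPoints(X,cv2.Rodrigues(Rc)[0],-Rc@c["pos"],K(c),np.array(c["distortion"],float))[0].reshape(-1,2)
E
python3 - <<'E'
from h import *
c=shot("wrist","w0.png"); np.set_printoptions(precision=3,suppress=True); print(c["mount"],c["fx"],c["cx"],c["cy"],yawof(),c["pos"])
# precise from top image: jar cap ring and sockets
c=shot("top","top2.png")
print(atz(c,[[271,235]],83),atz(c,[[409,185],[432.5,181.5],[456,178],[479,174.5]],76))
for y in np.arange(-3,3.1,.5): 
    q=solve_ik([588,-267,330],down(y)); print(y,None if q is None else np.round(q,2))
E
```

```text
[[   0.001   -0.962   -0.273   69.602]
 [   1.       0.001   -0.      -0.11 ]
 [   0.001   -0.273    0.962 -181.213]
 [   0.       0.       0.       1.   ]] 310.40148569615127 325.4548921076775 204.484236565117 0.41679980797853616 [ 296.371 -497.516  374.519]
[[464.386 112.303  83.   ]] [[ 580.197 -193.938   76.   ]
 [ 588.957 -247.444   76.   ]
 [ 597.772 -301.284   76.   ]
 [ 606.627 -354.327   76.   ]]
-3.0 [-0.61  0.27  1.23  0.    1.64 -2.32]
-2.5 [-0.61  0.27  1.23 -0.    1.64 -2.82]
-2.0 [-0.61  0.27  1.23 -0.    1.64  2.96]
-1.5 [-0.61  0.27  1.23 -0.    1.64  2.46]
-1.0 [-0.61  0.27  1.23 -0.    1.64  1.96]
-0.5 [-0.61  0.27  1.23  0.    1.64  1.46]
0.0 [-0.61  0.27  1.23 -0.    1.64  0.96]
0.5 [-0.61  0.27  1.23  0.    1.64  0.46]
1.0 [-0.61  0.27  1.23 -0.    1.64 -0.04]
1.5 [-0.61  0.27  1.23  0.    1.64 -0.54]
2.0 [-0.61  0.27  1.23  0.    1.64 -1.04]
2.5 [-0.61  0.27  1.23  0.    1.64 -1.54]
3.0 [-0.61  0.27  1.23  0.    1.64 -2.04]
```

Run:
```python
from h import *
move_ptp([593-70,-275,135],down(0.0))
c=shot("wrist","w1.png"); print(c["pos"],read_clock())
np.savez("w1.npz",**{k:v for k,v in c.items() if k in("image","range_z","fx","fy","cx","cy","distortion","Rwc","pos")})
```

```text
[ 592.26404206 -275.65002311  316.45811489] 2.4917
```

View pics/w1.png

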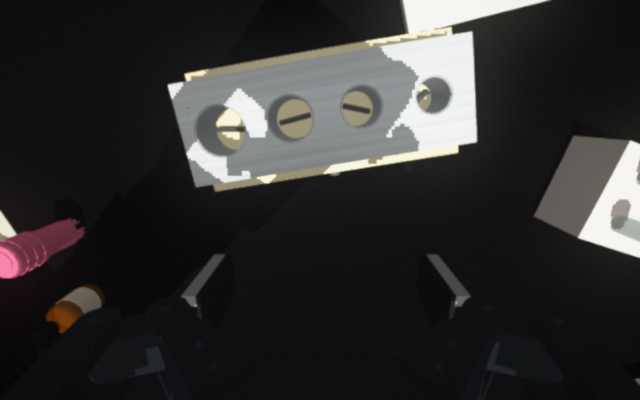

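Run:
```python
from h import *
c=dict(np.load("w1.npz")); im=c["image"]
rz=c["range_z"]; v,u=np.mgrid[0:400,0:640]
n=cv2.undistortPoints(np.stack([u,v],-1).reshape(-1,1,2).astype(float),K(c),c["distortion"]).reshape(400,640,2)
P=(np.dstack([n,np.ones((400,640))])*rz[...,None])@c["Rwc"].T+c["pos"]
z=P[...,2]; ok=rz>0
for name,(a,b),dg,L in (("36",(221,130),37.5,32),("32",(294,118),33.5,28),("28",(361,107),29.5,24),("24",(434,96),25.5,20)):
    w=(np.hypot(u-a,v-b)<38)&ok
    top=np.median(z[w&(z>65)])
    m=(w&(z<top-5)).astype(np.uint8)
    k,l,s,ce=cv2.connectedComponentsWithStats(m); i=l[b,a] or 1+np.argmax(s[1:,4])
    cs,_=cv2.findContours((l==i).astype(np.uint8),cv2.RETR_EXTERNAL,cv2.CHAIN_APPROX_NONE)
    q=atz(c,cs[0].reshape(-1,2),top)[:,:2].astype(np.float32)
    (x,y),d,ang=cv2.fitEllipse(q)
    r=(l==i)&(z<top-30); h=np.percentile(z[r],[2,20,50,80,98]) if r.any() else None
    # blade: depth band
    g=im.mean(2)
    bl=(l==i)&(g<75)&(z<50)
    ff=im[...,0].astype(int)
    print(name,"top",round(float(top),1),"c",round(x,1),round(y,1),"d",np.round(d,1),"depths",np.round(h,1) if h is not None else 0, bl.sum())
I=cv2.cvtColor(im,cv2.COLOR_RGB2BGR)[70:165,170:470]
cv2.imwrite("pics/crop1.png",cv2.resize(I,None,fx=2.6,fy=2.6,interpolation=cv2.INTER_CUBIC))
```

```text
36 top 76.5 c 582.1 -196.7 d [34.5 35.5] depths [29.3 30.3 31.3 38.5 45.5] 26
32 top 76.5 c 590.8 -249.3 d [31.8 32.3] depths [29.2 30.2 30.9 37.5 44.3] 113
28 top 76.5 c 599.1 -301.8 d [27.6 28.1] depths [29.2 30.1 30.9 37.8 44.8] 109
24 top 76.5 c 607.6 -354.2 d [23.5 24.4] depths [29.3 30.7 34.1 39.6 46. ] 0
```

View pics/crop1.png

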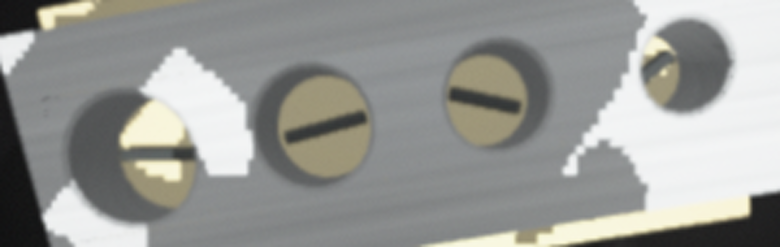

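```bash
cat >> h.py <<'E'
def sockets(c,px):
    rz=c["range_z"]; v,u=np.mgrid[0:400,0:640]
    n=cv2.undistortPoints(np.stack([u,v],-1).reshape(-1,1,2).astype(float),K(c),np.array(c["distortion"])).reshape(400,640,2)
    P=(np.dstack([n,np.ones((400,640))])*rz[...,None])@c["Rwc"].T+c["pos"]
    z=P[...,2]; out=[]
    for a,b in px:
        a,b=int(round(a)),int(round(b))
        w=(np.hypot(u-a,v-b)<38)&(rz>0); top=np.median(z[w&(z>65)])
        k,l,s,ce=cv2.connectedComponentsWithStats((w&(z<top-2)).astype(np.uint8)); i=l[b,a] or 1+np.argmax(s[1:,4])
        cs,_=cv2.findContours((l==i).astype(np.uint8),cv2.RETR_EXTERNAL,cv2.CHAIN_APPROX_NONE)
        (x,y),d,_=cv2.fitEllipse(atz(c,cs[0].reshape(-1,2),top)[:,:2].astype(np.float32))
        out.append((x,y,top,*d))
    return np.array(out)
E
python3 - <<'E'
from h import *
np.set_printoptions(precision=2,suppress=True)
c=dict(np.load("w1.npz"))
print(sockets(c,[(221,130),(294,118),(361,107),(434,96)]))
for e in ([(287,137),(366,117)],[(450,93),(520,107)]):
    q=atz(c,np.array(e)/2.6+[170,70],38); d=q[1]-q[0]; print(q.mean(0),np.hypot(*d[:2]),np.arctan2(d[1],d[0]))
p=read_tcp_pos()
move_ptp([593+70,-275,135],down(np.pi))
c=shot("wrist","w2.png"); print(c["pos"],read_clock())
px=proj(c,[[582,-195.6,76],[590.6,-248.9,76],[599.3,-302.2,76],[608,-355.5,76]]);print(px)
print(sockets(c,px))
np.savez("w2.npz",**{k:v for k,v in c.items() if k in("image","range_z","fx","fy","cx","cy","distortion","Rwc","pos")})
E
```

```text
[[ 581.99 -196.11   76.49   35.85   36.11]
 [ 590.74 -248.92   76.53   32.54   32.84]
 [ 599.22 -302.06   76.5    28.09   28.75]
 [ 607.83 -354.87   76.49   24.61   25.33]]
[ 590.29 -249.69   38.  ] 27.289123949961816 -1.3333088777690534
[ 598.96 -302.41   38.  ] 23.697959017888017 -1.757706651115877
[ 593.66 -274.87  316.21] 5.0917
[[432.36 100.51]
 [360.15 112.22]
 [288.88 124.23]
 [219.31 136.27]]
[[ 581.83 -196.01   76.42   36.51   36.91]
 [ 590.61 -248.88   76.49   32.14   32.71]
 [ 598.95 -301.9    76.46   28.54   28.89]
 [ 607.8  -354.78   76.45   23.75   24.37]]
```

View pics/w2.png

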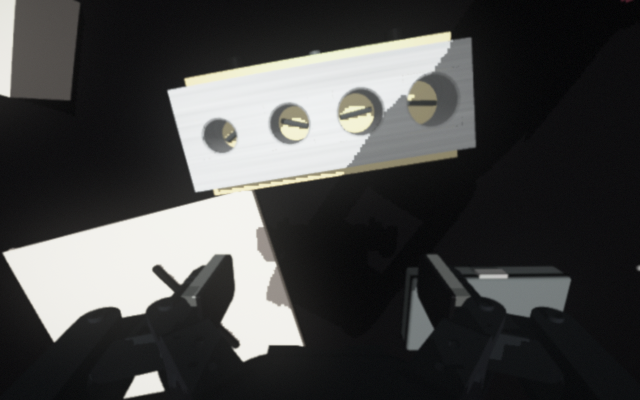

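Run:
```python
from h import *
np.set_printoptions(precision=2,suppress=True)
# go up first, then to jar view
move_ptp([463-70,113,190],down(0))
c=shot("wrist","w3.png"); print(c["pos"],read_clock())
print(proj(c,[[463,113,83],[463,113,0]]))
np.savez("w3.npz",**{k:v for k,v in c.items() if k in("image","range_z","fx","fy","cx","cy","distortion","Rwc","pos")})
for d in find_in(c,"jar28"): print(d["p"],d["centre"])
# candidate oblique views: tilt tool
for yaw in (0,.5,1,-.5,-1,1.5,2,2.5,3.1):
  for til in (0.5,0.7,.9):
    # camera optical axis dir: tool (-.273,0,.962); tilt about tool y
    for s in (1,-1):
      r=R.from_rotvec(down(yaw))*R.from_euler('y',s*til)
      M=np.array(c["mount"]); cz=r.as_matrix()@M[:3,2]
      t=np.array([463,113,20])-250*cz
      tcp=t-r.as_matrix()@M[:3,3]
      if tcp[2]<60: continue
      q=solve_ik(list(tcp),list(r.as_rotvec()))
      if q is not None: print(yaw,til,s,"elev",round(float(np.degrees(np.arcsin(-cz[2])))),np.round(tcp),np.round(q,2))
```

```text
[462.71 113.08 371.29] 8.225
[[325.73 116.14]
 [325.71 116.22]]
0.87 [544.9, 341.2, 73.6]
0.86 [480.5, 278.7, 79.0]
0.63 [463.8, 110.0, 79.8]
0.6 [474.5, 14.0, 81.1]
0.34 [548.1, -170.4, 27.1]
0 0.5 1 elev 77 [434. 113.  71.] [-0.02 -0.3   2.43  0.02  0.51  1.54]
0 0.5 -1 elev 45 [490. 113.  73.] [-0.01  0.56  1.46 -0.    1.63  1.56]
0 0.7 -1 elev 34 [500. 113.  66.] [-0.01  0.75  1.26 -0.    1.84  1.56]
0.5 0.5 1 elev 77 [437.  99.  71.] [-0.36 -0.29  2.43  0.57  0.75  0.33]
0.5 0.5 -1 elev 45 [487. 126.  73.] [ 0.14  0.56  1.46 -0.17  1.6   1.25]
0.5 0.7 -1 elev 34 [496. 131.  66.] [ 0.17  0.75  1.26 -0.21  1.8   1.27]
1 0.5 1 elev 77 [447.  88.  71.] [-0.49 -0.07  2.26  0.6   1.   -0.26]
1 0.5 -1 elev 45 [478. 136.  73.] [ 0.27  0.49  1.56 -0.33  1.48  0.93]
1 0.7 1 elev 66 [442.  80.  65.] [-0.7  -0.    2.33  0.8   1.09 -0.62]
1 0.7 -1 elev 34 [483. 144.  66.] [ 0.34  0.67  1.39 -0.41  1.66  0.99]
-0.5 0.5 1 elev 77 [437. 127.  71.] [ 0.29 -0.09  2.27 -0.58  0.68  2.77]
-0.5 0.5 -1 elev 45 [487. 100.  73.] [-0.16  0.5   1.55  0.16  1.57  1.87]
-0.5 0.7 1 elev 66 [429. 131.  65.] 
[... 796 characters left out ...]
 73.] [ 0.41  0.2   1.96 -0.58  1.05  0.29]
2 0.7 1 elev 66 [480.  78.  65.] [-0.43  0.48  1.69  0.44  1.53 -1.  ]
2 0.7 -1 elev 34 [448. 147.  66.] [ 0.55  0.33  1.92 -0.78  1.14  0.55]
2.5 0.5 1 elev 77 [487.  96.  71.] [-0.2   0.47  1.59  0.21  1.54 -1.19]
2.5 0.5 -1 elev 45 [441. 130.  73.] [ 0.34 -0.02  2.2  -0.61  0.76 -0.18]
2.5 0.7 1 elev 66 [494.  90.  65.] [-0.24  0.64  1.44  0.25  1.72 -1.22]
2.5 0.7 -1 elev 34 [433. 136.  66.] [ 0.51  0.07  2.25 -0.99  0.78  0.3 ]
3.1 0.5 1 elev 77 [492. 112.  71.] [-0.02  0.56  1.45  0.01  1.62 -1.55]
3.1 0.5 -1 elev 45 [436. 114.  73.] [ 0.01 -0.28  2.42 -0.06  0.5  -1.47]
3.1 0.7 1 elev 66 [502. 112.  65.] [-0.02  0.75  1.26  0.01  1.83 -1.55]
```

View pics/w3.png

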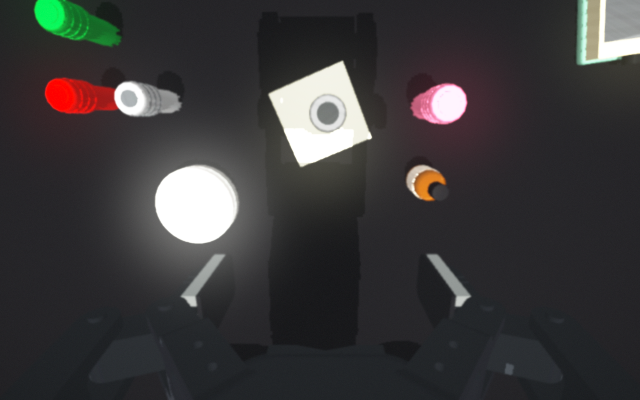

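Run:
```python
from h import *
np.set_printoptions(precision=2,suppress=True)
c=dict(np.load("w3.npz")); rz=c["range_z"]; v,u=np.mgrid[0:400,0:640]
n=cv2.undistortPoints(np.stack([u,v],-1).reshape(-1,1,2).astype(float),K(c),c["distortion"]).reshape(400,640,2)
P=(np.dstack([n,np.ones((400,640))])*rz[...,None])@c["Rwc"].T+c["pos"]
w=(np.hypot(u-327,v-113)<40)&(P[...,2]>70)&(rz>0)
cs,_=cv2.findContours(w.astype(np.uint8),cv2.RETR_EXTERNAL,cv2.CHAIN_APPROX_NONE)
q=max(cs,key=len).reshape(-1,2)
print(np.median(P[w][:,2]),w.sum(),"area diam",2*np.sqrt(w.sum()/np.pi)*(c["pos"][2]-83)/c["fx"]*.96**.5)
print(cv2.fitEllipse(atz(c,q,83)[:,:2].astype(np.float32)))
c=camera("wrist"); M=np.array(c["mount"])
r=R.from_rotvec(down(0))*R.from_euler('y',-.55); cz=r.as_matrix()@M[:3,2]
tcp=np.array([464,112,15])-330*cz-r.as_matrix()@M[:3,3]; print(tcp)
move_ptp(list(tcp),list(r.as_rotvec()))
c=shot("wrist","w4.png"); print(read_clock())
np.savez("w4.npz",**{k:v for k,v in c.items() if k in("image","range_z","fx","fy","cx","cy","distortion","Rwc","pos")})
a,b=proj(c,[[464,112,30]])[0].astype(int);print(a,b)
I=cv2.cvtColor(c["image"],cv2.COLOR_RGB2BGR)[b-70:b+60,a-65:a+65]
cv2.imwrite("pics/crop4.png",cv2.resize(I,None,fx=4.5,fy=4.5,interpolation=cv2.INTER_CUBIC))
```

```text
83.54766864035923 1169 area diam 35.10735016036094
((465.91900634765625, 111.52556610107422), (32.99814224243164, 33.305721282958984), 80.85010528564453)
[552.88 111.68 120.26]
9.3833
325 214
```

View pics/crop4.png

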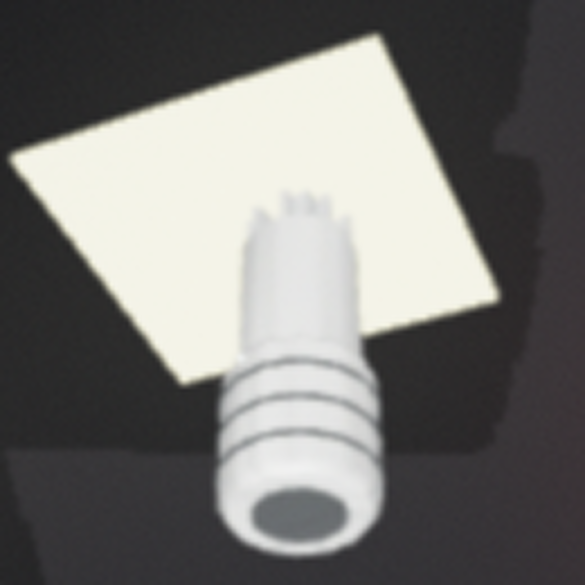

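Run:
```python
from h import *
c=dict(np.load("w4.npz")); a,b=325,214
I=cv2.cvtColor(c["image"],cv2.COLOR_RGB2BGR)[b-36:b-10,a-17:a+23].astype(float)
print(I.min(),I.max())
I=np.clip((I-150)*2.6,0,255).astype(np.uint8)
cv2.imwrite("pics/crop5.png",cv2.resize(I,None,fx=18,fy=18,interpolation=cv2.INTER_NEAREST))
```

```text
199.0 244.0
```

View pics/crop5.png

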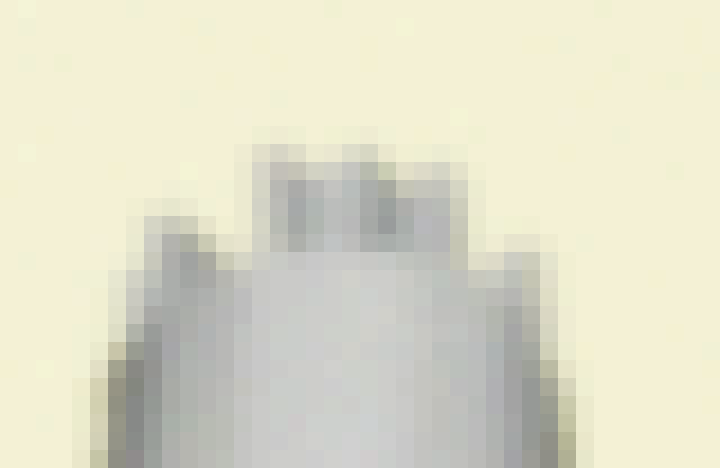

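Run:
```python
from h import *
np.set_printoptions(precision=2,suppress=True)
move_ptp([465.5,111.7,140],down(0.3))
print(servo_line([465.5,111.7,51],speed=120,f_stop=10), read_contact_force())
close(); print("gap",read_finger_gap(),read_contact_force(),read_moment(),read_clock())
servo_line([465.5,111.7,75],speed=60)
print("gap",read_finger_gap(),read_contact_force(),read_tcp_pos(),read_clock())
c=shot("side","s5.png"); a,b=proj(c,[[465,112,60]])[0].astype(int)
cv2.imwrite("pics/s5c.png",cv2.resize(cv2.cvtColor(c["image"],cv2.COLOR_RGB2BGR)[b-60:b+60,a-80:a+80],None,fx=5,fy=5,interpolation=cv2.INTER_CUBIC))
```

```text
False [-0.31  0.47  0.25]
gap -0.08187633222661464 [ 0.03 -0.34  0.52] [ 0.04 -0.03  0.04] 11.825
gap -0.20827182469007366 [-0.34 -0.5   0.29] [465.8  111.7   75.45] 12.375
```

View pics/s5c.png

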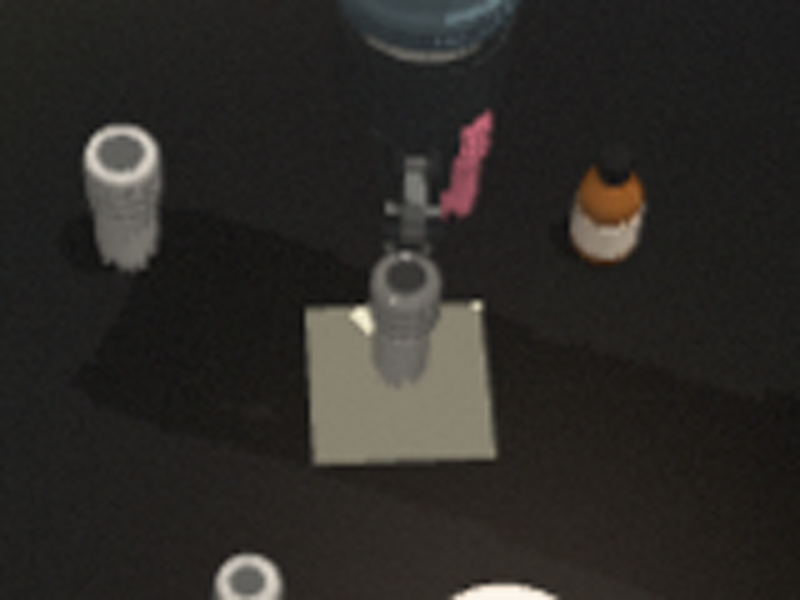

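Run:
```python
from h import *
np.set_printoptions(precision=2,suppress=True)
print(read_joint_positions(),read_tcp_pos(),read_ee_rot(),yawof())
c=shot("wrist","w6.png");print(c["pos"], proj(c,[[465.5,111.7,83]]))
c=shot("top","t6.png");a,b=proj(c,[[465,112,60]])[0].astype(int)
cv2.imwrite("pics/t6c.png",cv2.resize(cv2.cvtColor(c["image"],cv2.COLOR_RGB2BGR)[b-60:b+60,a-80:a+80],None,fx=5,fy=5,interpolation=cv2.INTER_CUBIC))
c=shot("side","s6.png")
for d in find_in(c,"jar28")[:6]: print(d["p"],d["centre"])
print(proj(c,[[465.5,111.7,83]]))
```

```text
[-0.01  0.11  1.95  0.    1.08  1.26] [465.45 111.72  75.06] [-3.11 -0.47 -0.  ] 0.30000004681332876
[531.86 132.4  256.28] [[325.82 237.09]]
0.81 [615.6, 102.8, 73.1]
0.76 [547.3, 353.1, 81.0]
0.71 [479.6, 363.9, 80.7]
0.69 [460.3, 127.8, 69.4]
0.67 [476.6, 294.3, 78.6]
[[335.02 240.34]]
```

View pics/w6.png

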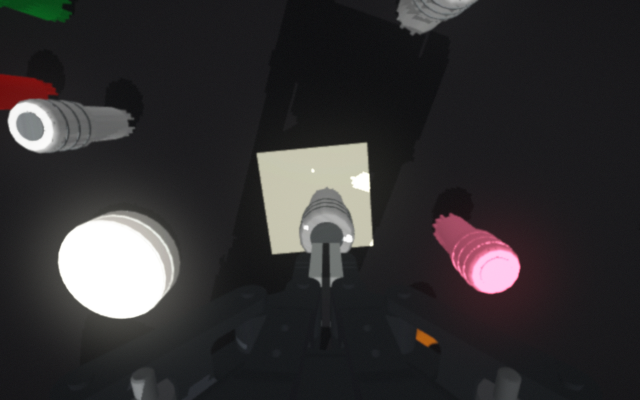

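View pics/t6c.png

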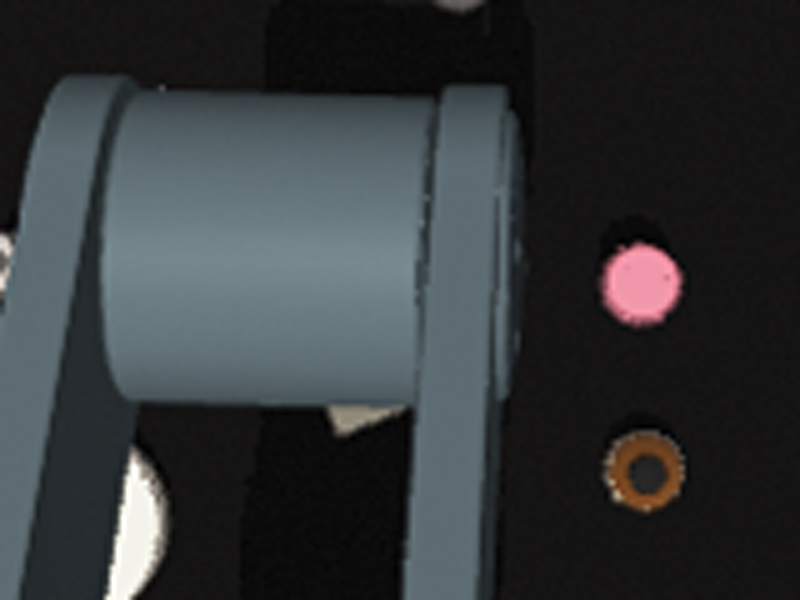

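View pics/s6.png

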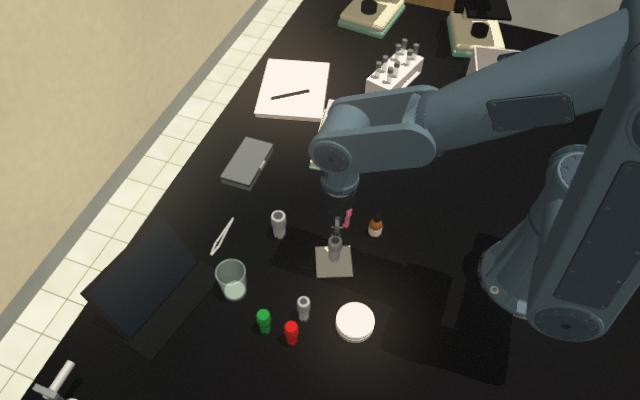

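Run:
```python
from h import *
np.set_printoptions(precision=1,suppress=True)
c=shot("wrist","w7.png")
p=np.array(read_tcp_pos()); r=R.from_rotvec(read_ee_rot()).as_matrix()
print("tcp px",proj(c,[p, p-19*r[:,2],p-13*r[:,2]]), "depth",(c["Rwc"].T@(p-c["pos"])))
rz=c["range_z"]
for v in range(225,330,6): print(v,rz[v,300:352:4])
I=cv2.cvtColor(c["image"],cv2.COLOR_RGB2BGR)[170:350,230:430]
cv2.imwrite("pics/w7c.png",cv2.resize(I,None,fx=3.3,fy=3.3,interpolation=cv2.INTER_CUBIC))
```

```text
tcp px [[325.8 232.4]
 [325.8 244.5]
 [325.8 240.4]] depth [  0.2  17.4 193.3]
225 [192.1 182.9 182.1 181.8 182.  181.9 181.6 181.3 181.  181.2 181.9 181.9
 183.3]
231 [185.8 182.8 184.2 183.  182.1 182.8 183.7 182.4 182.5 183.4 182.8 183.9
 184.1]
237 [187.1 184.8 184.5 183.9 184.3 183.7 184.  183.6 184.1 185.  183.  184.9
 185.3]
243 [275.  186.1 187.  149.4 148.3 148.7 149.  149.2 149.4 148.6 183.9 185.4
 184.3]
249 [275.6 190.1 186.8 142.6 141.7 142.1 142.  141.4 142.5 141.1 186.8 186.5
 185.6]
255 [144.3 144.8 144.4 136.  136.  135.5 135.5 135.7 136.1 135.9 135.7 145.1
 145. ]
261 [139.1 138.9 139.5 130.  130.9 129.2 130.2 129.6 129.8 130.4 130.5 139.1
 138.7]
267 [134.  134.5 134.2 124.9 124.4 124.8 124.5 123.4 124.4 124.5 124.5 133.5
 134.7]
273 [128.8 128.6 128.5 121.5 120.2 119.9 120.4 120.6 120.8   0.  120.6 128.
   0. ]
279 [110.5 111.4 110.9 113.3 116.5 117.1 117.4 116.9 117.1 114.  114.3 111.
 111.7]
285 [107.4 107.2 107.  109.4 109.1 118.8 118.4 116.5 109.5 109.8 109.2 107.8
 107. ]
291 [106.  106.3 106.4 107.1 105.3 115.7 118.4 119.3 106.8 105.6 106.6 105.5
 105.2]
297 [102.7 101.2 101.7 103.1 102.1 111.8 119.9 120.8 107.6 102.6 102.3 102.6
 101.2]
303 [100.   99.8  99.1  99.1  98.4 109.8 119.5 120.8 109.7  99.2  97.9 100.3
  99.1]
309 [ 88.2  87.7  88.1  89.1  99.4 111.  120.8 120.7 109.8  97.2  89.4  87.7
  88.1]
315 [ 84.   84.4  84.2  88.9  99.  111.  121.9 121.  109.2  96.5  86.7  85.1
  85.3]
321 [ 81.2  81.7  81.7  88.8 109.4 112.2 123.6 123.4 110.5  97.3  87.5  81.4
  81.4]
327 [ 79.9  79.5  81.   89.7 110.4 111.7 300.2 299.6 111.9 109.5  88.   81.4
  79.4]
```

View pics/w7c.png

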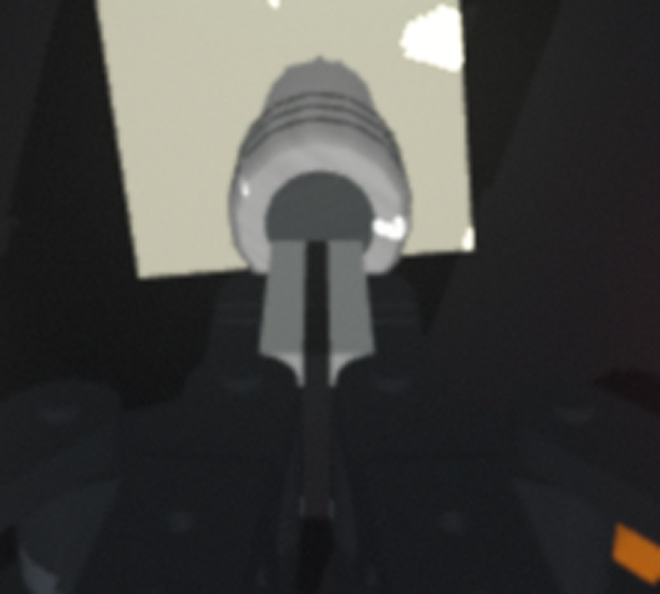

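Run:
```python
from h import *
np.set_printoptions(precision=1,suppress=True)
c=shot("side","s8.png"); print(proj(c,[[465.5,111.7,75],[465.5,111.7,118],[465.5,111.7,83]]))
a,b=335,235
cv2.imwrite("pics/s8c.png",cv2.resize(cv2.cvtColor(c["image"],cv2.COLOR_RGB2BGR)[b-45:b+35,a-50:a+50],None,fx=7,fy=7,interpolation=cv2.INTER_CUBIC))
```

```text
[[334.9 242.2]
 [335.6 232. ]
 [335.  240.3]]
```

View pics/s8c.png

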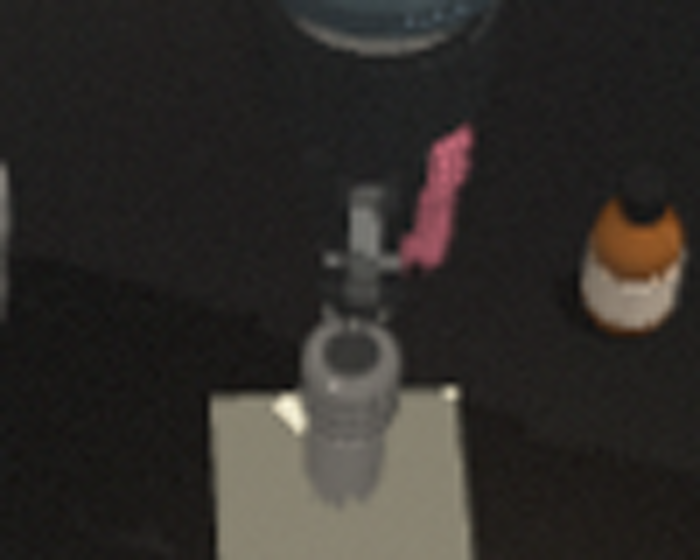

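The fingers closed above the cap. Depth and the side view both put the real fingertips about 43 mm behind the reported TCP, while the x/y values and the camera agree with the world. I'll correct for this with guarded descents.

Run:
```python
from h import *
np.set_printoptions(precision=2,suppress=True)
ungrasp(); print(read_clock(),read_finger_gap())
print(servo_line([465.5,111.7,8],speed=80,f_stop=6), read_tcp_pos(),read_contact_force())
close(); print("gap",read_finger_gap(),read_contact_force(),read_moment(),read_tcp_pos(),read_clock())
c=shot("wrist","w9.png")
```

```text
13.5083 85.37382911199144
False [466.02 111.71   8.42] [-0.45 -0.22 -0.5 ]
gap 32.61696933419361 [-0.87 -0.97  5.35] [-0.01  0.25  0.03] [465.89 111.67   8.5 ] 15.025
```

View pics/w9.png

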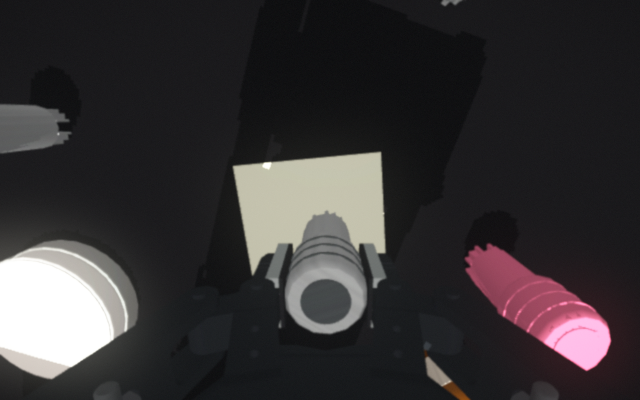

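Run:
```python
from h import *
np.set_printoptions(precision=1,suppress=True)
servo_line([465.7,111.7,78],speed=80)
p=np.array(read_tcp_pos()); r=R.from_rotvec(read_ee_rot()).as_matrix()
c=shot("wrist","w10.png"); print(read_finger_gap(),read_contact_force(),read_moment(),read_clock(),p)
rz=c["range_z"]; v,u=np.mgrid[0:400,0:640]
n=cv2.undistortPoints(np.stack([u,v],-1).reshape(-1,1,2).astype(float),K(c),np.array(c["distortion"])).reshape(400,640,2)
P=(np.dstack([n,np.ones((400,640))])*rz[...,None])@c["Rwc"].T+c["pos"]
T=(P-p)@r
for v in range(200,320,6):
    print(v,[ "%.0f,%.0f,%.0f"%tuple(T[v,x]) if rz[v,x]>0 else 0 for x in (270,276,282,300,326,350,368,374,380)])
I=cv2.cvtColor(c["image"],cv2.COLOR_RGB2BGR)[180:340,230:430]
cv2.imwrite("pics/w10c.png",cv2.resize(I,None,fx=3.5,fy=3.5,interpolation=cv2.INTER_CUBIC))
c=shot("side","s10.png"); cv2.imwrite("pics/s10c.png",cv2.resize(cv2.cvtColor(c["image"],cv2.COLOR_RGB2BGR)[175:295,275:395],None,fx=5,fy=5,interpolation=cv2.INTER_CUBIC))
```

```text
32.68732726985683 [-0.2 -0.7 -1.2] [-0.1  0.  -0.1] 16.15 [465.2 111.7  77.4]
200 ['0,-48,76', '1,-43,76', '1,-37,75', '1,-22,74', '1,0,76', '1,21,76', '1,36,75', '0,42,77', '0,47,77']
206 ['-5,-48,75', '-5,-43,76', '-5,-38,75', '-5,-22,76', '-5,0,75', '-5,21,75', '-5,36,75', '-5,42,77', '-5,47,77']
212 ['-11,-49,77', '-10,-43,75', '-10,-38,75', '-11,-22,77', '13,0,2', '-10,21,75', '-10,37,77', '-11,42,77', '-11,47,77']
218 ['-16,-48,75', '-16,-43,76', '-16,-38,75', '-15,-22,75', '14,0,-13', '-16,21,76', '-16,37,76', '-16,42,78', '-16,48,78']
224 ['-21,-49,75', '-21,-44,76', '-21,-38,75', '-21,-23,76', '14,0,-23', '-21,21,76', '-21,37,77', '-22,43,77', '-21,48,76']
230 ['-27,-49,76', '-27,-44,75', '-27,-39,76', '-26,-23,74', '14,0,-33', '-27,21,76', '-27,37,75', '-27,43,77', '-27,48,76']
236 ['-32,-49,74', '-33,-44,77', '-33,-39,76', '-33,-23,76', '17,0,-49', '-32,22,76', '-33,38,77', '-33,43,78', '-33,48,77']
242 ['-39,-50,76', '-38,-44,75', '-38,-39,75', '-38,-23,76', '17,0,-55', '12,11,-44', '-38,38,76', '-39,43,77', '-39,49,76']
248 ['-44,-50,75', '11,-23,-49', '11,-20,-49', '11,
[... 694 characters left out ...]
4 ['12,-20,-83', '9,-19,-77', '9,-17,-77', '8,-10,-76', '8,0,-76', '8,9,-75', '7,16,-74', '9,18,-77', '12,19,-83']
290 ['12,-19,-86', '8,-18,-80', '6,-17,-77', '4,-10,-74', '5,0,-75', '5,9,-75', '5,16,-76', '7,18,-78', '12,19,-87']
296 ['12,-19,-90', '7,-18,-83', '3,-17,-76', '3,-10,-75', '3,0,-76', '3,9,-76', '4,16,-78', '6,18,-81', 0]
302 ['12,-18,-94', '5,-18,-83', '1,-17,-77', '-0,-10,-75', 0, '0,9,-76', '1,16,-77', '4,18,-82', '12,17,-94']
308 ['17,-16,-105', '3,-18,-84', '-1,-17,-78', '-3,-10,-75', '-3,0,-76', '-2,9,-76', '-2,16,-77', '1,18,-81', '17,15,-105']
314 ['17,-15,-108', '18,-14,-108', '-4,-17,-77', '-5,-10,-76', '-6,0,-75', '-6,10,-75', '-5,17,-76', '-0,18,-83', '18,15,-108']
```

View pics/w10c.png

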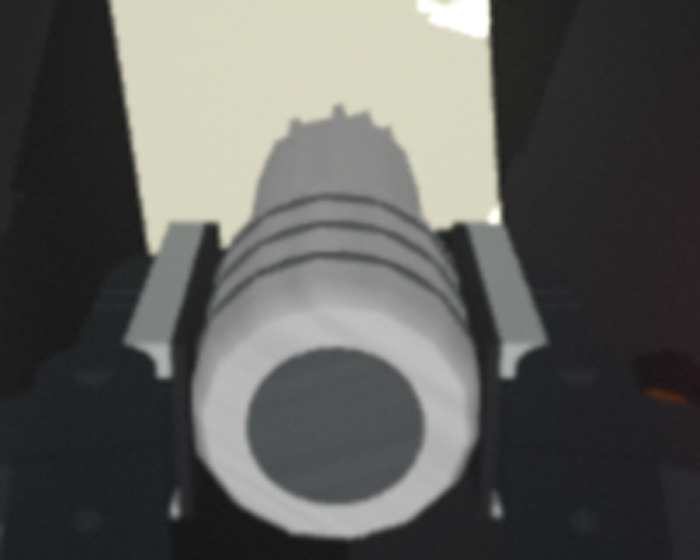

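View pics/s10c.png

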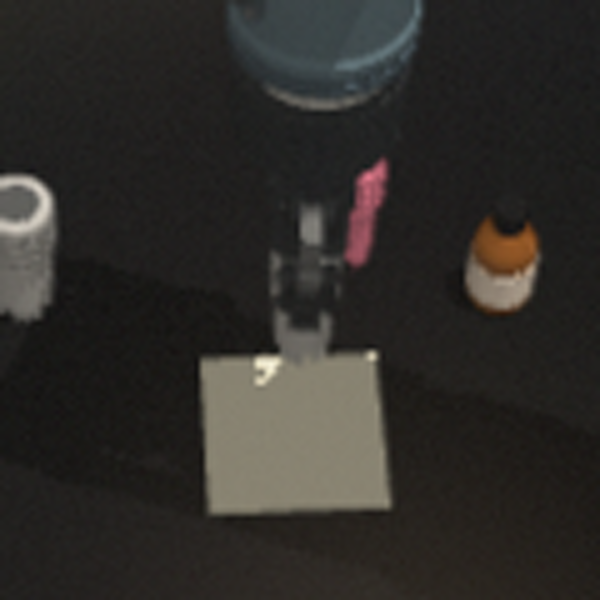

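Run:
```python
from h import *
np.set_printoptions(precision=2,suppress=True)
servo_line([465.7,111.7,140],speed=150)
move_ptp([599.1,-302.1,140],down(0.98))
print(read_tcp_pos(),yawof(),read_finger_gap(),read_clock())
servo_line([599.1,-302.1,90],speed=60)
dwell(.1); print(read_contact_force(),read_tcp_pos(),read_joint_positions())
f=servo_line([599.1,-302.1,56],speed=25,f_stop=5)
print(f,read_tcp_pos(),read_contact_force(),read_moment(),read_clock())
c=shot("wrist","w11.png")
```

```text
[ 599.11 -300.85  139.51] 0.980611817794397 32.542873678026574 18.3667
[-0.47  0.2  -1.55] [ 599.53 -302.41   90.74] [-0.64  0.49  1.43 -0.    1.23 -0.05]
False [ 599.23 -302.22   56.26] [ 0.05  0.46 -1.74] [ 0.04 -0.01 -0.02] 20.9583
```

View pics/w11.png

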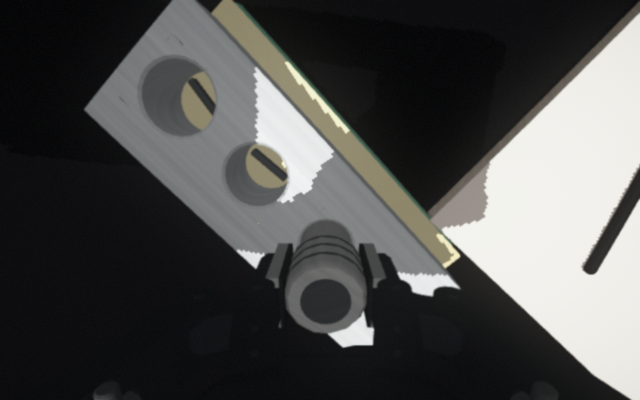

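The jar is in the 28 mm socket: the empty 36 and 32 sockets show at (178,95) and (257,172), and there is no side force. Next I'll feel down and search by turning.

```bash
cat > probe.py <<'E'
from h import *
np.set_printoptions(precision=2,suppress=True)
X,Y=599.1,-302.1
def press(fs=4):
    s=servo_line([X,Y,37.0],speed=20,f_stop=fs); z=read_tcp_pos()[2]; return s,z
def search(yaws):
    for y in yaws:
        s,z=press(); f=np.array(read_contact_force())
        print("yaw %.3f stop %s z %.2f t %.2f"%(yawof(),s,z,read_clock()),f,flush=True)
        if z<41: return True
        servo_line([X,Y,z+0.4],speed=10); servo_line([X,Y,z+0.4],speed=20,attitude=list(down(y)))
    s,z=press(); print("yaw",yawof(),s,z,read_clock()); return z<41
E
python3 - <<'E'
from probe import *
s,z=press(); print(s,z,read_contact_force(),read_moment(),read_clock())
if z>41:
    t=read_clock(); servo_line([X,Y,z+0.4],speed=10); servo_line([X,Y,z+.4],speed=20,attitude=list(down(1.05))); print(read_clock()-t,yawof()); print(press(),read_contact_force(),read_moment(),read_clock())
E
```

```text
True 38.545827187278576 [0.26 0.63 5.49] [ 0.06  0.07 -0.07] 21.8167
```

Run:
```python
from probe import *
print(np.mean([read_tcp_pos() for _ in range(20)],0),np.mean([read_contact_force() for _ in range(20)],0),yawof())
z0=np.mean([read_tcp_pos()[2] for _ in range(20)])
s=servo_line([X,Y,z0-1.0],speed=8,f_stop=5); print(s,np.mean([read_tcp_pos()[2] for _ in range(20)]),read_contact_force())
for dy in (.04,-.04,0):
    servo_line([X,Y,z0],speed=20,attitude=list(down(.98+dy))); print(dy,np.mean([read_moment() for _ in range(10)],0),np.mean([read_tcp_pos()[2] for _ in range(20)]),np.mean([read_contact_force() for _ in range(10)],0),read_clock())
c=shot("wrist","w12.png")
p=c["pos"]; rz=c["range_z"]; v,u=np.mgrid[0:400,0:640]
n=cv2.undistortPoints(np.stack([u,v],-1).reshape(-1,1,2).astype(float),K(c),np.array(c["distortion"])).reshape(400,640,2)
P=(np.dstack([n,np.ones((400,640))])*rz[...,None])@c["Rwc"].T+c["pos"]
print("cap top",np.median(P[290:312,310:340,2]),"block",np.median(P[200:230,250:300,2]))
```

```text
[ 598.91 -301.93   38.55] [0.26 0.63 5.49] 0.9800082774898993
False 38.50273380473668 [-2.89  2.37  7.59]
0.04 [ 0.11  0.14 -0.  ] 38.59343784940427 [0.05 0.02 0.84] 22.4167
-0.04 [0.06 0.26 0.08] 38.558144861391376 [-1.63  0.47  1.52] 22.6667
0 [ 0.03  0.1  -0.02] 38.5637262280079 [-0.49  1.82  0.6 ] 22.9167
cap top 114.1923068377532 block 76.25306014615022
```

Run:
```python
from probe import *
ungrasp(); print(read_finger_gap(),read_contact_force(),read_clock())
servo_line([X,Y,130],speed=80); 
x=np.array([X,Y])-70*np.array([np.cos(.98),np.sin(.98)])
servo_line([x[0],x[1],170],speed=120)
c=shot("wrist","w13.png"); print(read_contact_force(),read_clock())
rz=c["range_z"]; v,u=np.mgrid[0:400,0:640]
n=cv2.undistortPoints(np.stack([u,v],-1).reshape(-1,1,2).astype(float),K(c),np.array(c["distortion"])).reshape(400,640,2)
P=(np.dstack([n,np.ones((400,640))])*rz[...,None])@c["Rwc"].T+c["pos"]
a,b=proj(c,[[X,Y,113]])[0].astype(int); print(a,b)
w=(np.hypot(u-a,v-b)<45)&(P[...,2]>100)
print("cap top median",np.percentile(P[w][:,2],[5,25,50,75,95]),"fit",np.linalg.lstsq(np.c_[P[w][:,:2]-[X,Y],np.ones(w.sum())],P[w][:,2],rcond=None)[0])
bl=(np.abs(P[...,2]-76)<4); print("block",np.median(P[bl][:,2]))
cs,_=cv2.findContours(w.astype(np.uint8),cv2.RETR_EXTERNAL,cv2.CHAIN_APPROX_NONE)
print(cv2.fitEllipse(atz(c,max(cs,key=len).reshape(-1,2),113)[:,:2].astype(np.float32)))
```

```text
85.39972969338147 [ 0.09 -0.54 -0.08] 23.5333
[ 0.53 -0.62 -0.31] 25.7
325 116
cap top median [110.86 112.84 113.62 114.23 115.09] fit [ -0.05  -0.02 116.83]
block 76.57965797110597
((599.5616455078125, -302.0837707519531), (32.927303314208984, 33.120994567871094), 141.16494750976562)
```

View pics/w13.png

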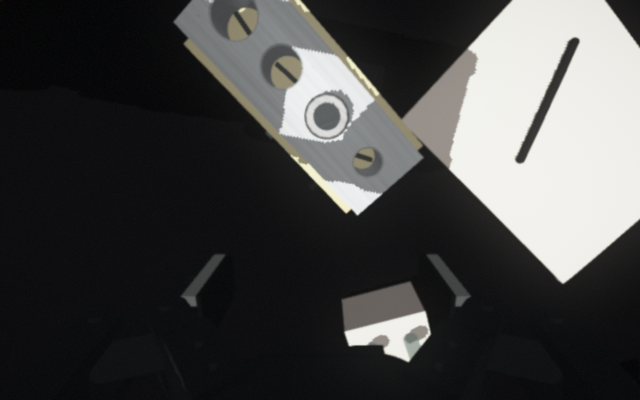

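The cap top is 37.0 mm above the block face (home = 37, on the blade = 45). The jar is centred, upright and released in socket28. I'll check that the other things are in place, then hand in.

Run:
```python
from h import *
c=shot("side","s14.png")
print([(round(d["p"],2),[round(float(v)) for v in d["centre"]]) for d in find_in(c,"jar28")])
for t in ("dropper","beaker","dishes"): print(t,[[round(float(v)) for v in d["centre"]] for d in find_in(c,t)][:1])
hand_in(); print(read_clock())
```

```text
[(0.81, [473, 15, 70]), (0.78, [547, 354, 80]), (0.75, [478, 298, 79]), (0.75, [617, 98, 72]), (0.68, [581, -228, 66]), (0.64, [595, -287, 107])]
dropper [[389, 11, 47]]
beaker [[662, 273, 57]]
dishes [[364, 276, 28]]
the job is handed in; nothing more can be done
the job is handed in; nothing more can be done
```

The steel jar from the white tile is fully home in the 28 mm socket, released and upright, and the job is handed in at about 26 s. The wrist camera put its cap at about 34 mm and its barrel at about 28 mm, so it is jar28.

- **Turning:** I read the foot grooves and the blade angle from the pictures and turned the jar to match before lowering it. It went straight over the blade on the first light press, at about 7 N. A ±0.04 rad wiggle afterwards did not lift it.
- **Seating:** After release, the cap top is 37.0 mm above the block face. Home is 37 mm, and sitting on top of the blade would be 45 mm. The cap centre is within 0.5 mm of the measured socket centre.
- **Other things:** In the last side view the dropper, beaker, dishes and most of the other jars match the first picture to within about 4 mm. The network did not report the jar near (480, 364) that time. The arm never worked near it, and I did not re-check it or the forceps.

**What disagreed:**
- **Fingertips:** The real fingertips sit about 43 mm behind the reported TCP. My first grasp therefore closed above the cap without touching the jar. I measured the offset in the wrist depth image, checked it in the side view, and the second grasp held.
- **Finger gap:** The gap read 32.6 mm on the 34 mm cap.
- **False detection:** The network also reported a jar at the mill block near (581, -228). The wrist view shows nothing there but empty sockets.

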